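Take the left-hand arbor nut off a bench lapping machine

TASK

The lap plate of the small lapping machine has to come off, so take off the black six-sided nut that clamps it: first lift the steel lock pin out of its parking hole in the deck's corner, feel it into the hole near the rim of the lap plate and bring the plate round a little with it until the pin drops fully home into the deck below and locks the plate. Then loosen the nut, which has a left-hand thread, by turning it clockwise seen from above, letting it rise on its thread without straining thread or pin, and once it has come free lift it off and set it gently in the steel tray, flange down. Leave the pin home, do not press on the machine or its lap plate with the gripper, and do not push the tape, the jar or the little dropper bottle about.

Things in the scene. Friction and masses are not known exactly. Their poses are not given: they have to be found in the camera images.
- lap_machine: bench lapping machine, fixed: grey housing 205 x 230 mm (its x, y), aluminium deck 75 mm above the desk, dial and switch towards its -x. Origin on the desk under its centre, on the vertical spindle axis. The lap plate on it is round, 170 mm across, its underside 80 and its top face 91 mm above the desk. The parking hole (10 mm across) is in the deck at x = -83, y = +92 mm of this frame
- spindle_top (a point): top of the threaded spindle on its axis, 125 mm above the desk; hidden in the nut at the start, and the nut's underside must rise past it to come off. The spindle, 24 mm across its coarse left-hand thread, is one with the lap plate; about 0.05 N m drags both round and the nut with them, and they stay where they are left. Locked by the pin they have some 0.04 rad of play
- lock_hole (a point): mouth of the lock hole in the fixed deck, 75 mm above the desk, 72 mm from the spindle axis towards the machine's -x; 10 mm across, 38 mm deep, hidden under the lap plate. The plate's own 10 mm hole, also 72 mm from the axis, is not measured: it starts 5 to 10 mm round the circle from here, clockwise seen from above, to be found by eye or by feeling with the pin
- lock_pin: upright steel pin in the parking hole, 60 g: shank 8 mm across, 36 mm long, foot tapered; collar 17 mm across, 3 mm thick; dark knurled head 14 mm across, its top 36 mm above the origin. Origin on the axis at the collar's underside, z upwards. The collar rests on the deck when parked (origin 75 mm above the desk), on the lap plate when home (91 mm; the shank is then 20 mm in the deck)
- arbor_nut: black hexagonal hand nut, about 120 g: 46 mm across flats, flats 5 to 34 mm above its origin, top at 38 mm, round flange 58 mm across and 5 mm thick below. Origin at the centre of its underside, z up; its x axis is square to one flat, the other flats follow every 60 degrees. Screwed down on the spindle at the start, origin 95 to 97 mm above the desk
- nut_grip (a point): point on the nut's axis 26 mm above its underside, at the height to grip. Clockwise seen from above the nut rises 14 mm a turn; it takes 0.1 to 0.4 N m to start, as a spring washer (52 mm across) presses up under it with 8 to 15 N, slack after 3 mm or less. The thread ends 1.9 to 2.8 rad from the start, by how tight it was: only then can it be lifted. Counter-clockwise it jams
- parts_tray: shallow open steel tray, 130 x 170 mm (its x and y) and 18 mm high, walls and floor 3 mm, fixed. Origin at the centre of its underside, on the desk
- tape: roll of black tape lying flat, 55 mm across, 19 mm high, loose; bystander
- nut_jar: white jar with a black lid, 74 mm across, 96 mm high, loose; bystander
- dropper: little dark dropper bottle, 36 mm across, 77 mm high, loose; bystander
Mind the look-alikes: they are no part of the job. There is more than one size of the arbor_nut; the job needs the larger.

How it is judged:
By the outcome, as a careful person would: the job done as asked, in the order asked, and still so for the second after the job is handed in, with the robot touching nothing.
It also fails if it takes over 67 s, if anything falls off the work surface, if the arm or the gripper's body presses on something with over 40 N, if the wrist force passes 120 N, or if a joint passes its speed limit or range.

ROBOT

A 6-joint arm with a two-finger parallel gripper is mounted at the origin on a cart in front of the work surface, level with it; the furniture and walls round the work are solid. World frame = base frame: x ahead of the robot, y to its left, z up, the work surface at z = 0. Lengths are in mm, angles in rad, forces in N, time in s.
With the tool pointing down it reaches from about 400 to 825 mm from the base axis. Payload 7 kg.
Tool frame: the origin (TCP) lies at the very end of the fingers, on their centre line; the grasp point (between the pads) lies 19 mm behind it; z points along the fingers, y is the line along which they close (so a half turn about z gives the same grasp; the last joint's range is limited). The gripper opens to 88 mm and grips with 3 to 60 N. Pads are 19 mm wide; open, the fingers measure 130 mm over their backs; the gripper's body (78 mm by 193 mm) begins 47 mm behind the grasp point.
Start: joints at [1.523, 0.359, 0.012, 0, -1.224, -0.288], TCP at [222.437, 637.273, 226.561] pointing down, gripper open.
Joint ranges: [-3.07, 3.07], [-1.43, 2.12], [-1.02, 1.25], [-3.03, 1.67], [-3.05, -0], [-3.03, 3.03]. Speed limits (rad/s): [2.39, 2.39, 3.01, 3.14, 3.14, 3.14].

INTERFACE

Orientations are given as a 3x3 rotation matrix whose columns are the frame's x, y, z axes.
In Python, from bench import arm, claw, solver, eyes, ticket, sensors gives the robot as it stands. The module is installed in compiled form; this text tells all that it offers. Calls block until the motion is done:
- arm.move_ptp(position, orientation): joint-space move of the TCP to a pose.
- arm.move_l(position, orientation=None, speed=150, stop_force=None): straight line of the TCP; orientation=None keeps the orientation; speed is the mean speed in mm/s. With stop_force (N) it stops when the force on the tool has changed by that much, and returns True; else False.
- arm.movej(angles): joint-space move.
- claw.grip(opening, grasp_force=None): opening from 0.0 (shut) to 1.0 (fully open); grasp_force is the grip in N (None keeps the last); returns when the fingers have stopped.
- arm.sleep(seconds).
- solver.inverse_kinematics(position, orientation): joint angles nearest the present ones, or None.
- eyes.read_camera(name): name is "scene" or "side" or "wrist"; returns a dict with "color" (400x640x3 uint8, blue, green, red), "vertical_fov" (degrees; the focal length in pixels is half the picture's height over the tangent of half this angle, whatever the lens; pixels are square), "cx", "cy" (the principal point, pixels), "xyz" and "orientation" of the camera in the world. Camera axes: x right, y down, z forward; pixel columns grow to the right and rows downward; lengths in mm; the calibration is good to about 2 mm. A picture is of the moment at which its call begins. There is no depth.
A pose or a line that the arm cannot do raises arm.MotionError and nothing moves.
- ticket.sign_off(): hands the job in; it is judged then, once.
Readings, each from a call of its own:
- sensors.current_clock(): time.
- sensors.current_joint_pos(): joint angles.
- sensors.current_qvel(): joint speeds.
- sensors.current_tau(): joint torques, N m.
- sensors.current_ee_pos(): TCP position.
- sensors.current_tcp_rot(): TCP orientation.
- sensors.current_ft_force(): force on the tool from outside, world axes, zero at the start.
- sensors.current_ft_torque(): the same for the moment, N m.
- sensors.current_gripper_width(): opening from 0.0 (shut) to 1.0 (fully open).
- sensors.current_grasp_force(): force on a finger pad.
Only numpy, scipy, OpenCV 4.12 (cv2) and the standard library are available. Lean on these libraries where they do the work, as an engineer would, in place of code of your own. Each camera call takes 0.05 s, during which the arm holds its last target. There are 200 camera calls.

## Working session

There is one attempt and no reset: what is moved stays moved. The work goes in short steps, each a Python script; the robot and the scene stay as the last script left them, time stands still between calls to the robot, and variables do not carry over. Pictures are saved under pics/ and viewed, at most 13 in all, crops included, and the job is handed in when it is done.

```bash
mkdir -p pics; ls; python3 - <<'E'
from bench import arm, claw, solver, eyes, ticket, sensors
import cv2,json
print(sensors.current_clock())
for n in ("scene","side","wrist"):
    d=eyes.read_camera(n); cv2.imwrite(f"pics/{n}0.png",d["color"])
    print(n,d["vertical_fov"],d["cx"],d["cy"],d["xyz"],d["orientation"])
print(sensors.current_tcp_rot(), sensors.current_clock())
E
```

```text
pics
0.0
scene 49.86338157755336 316.466518314175 195.5547552500027 [ -58.29523346  685.02666105 1046.02553978] [[-0.74485851 -0.4668648   0.4766792 ]
 [-0.66708121  0.50637858 -0.54642785]
 [ 0.01372779 -0.72499517 -0.68861713]]
side 57.217906259103145 320.82893220983203 199.95509680165276 [307.35590799 878.53262116 700.58748885] [[-0.95797682 -0.15341932  0.2423694 ]
 [-0.28683215  0.50416095 -0.8145852 ]
 [ 0.00277992 -0.84987308 -0.5269801 ]]
wrist 67.5524271136268 313.21464091641826 199.56952917464878 [295.21836516 611.19872753 384.27335007] [[-0.32832708 -0.90542335 -0.26909085]
 [-0.94456293  0.31516801  0.09203252]
 [ 0.00148043  0.28439002 -0.95870753]]
[[ 9.44113193e-01 -3.29621255e-01 -3.25871930e-04]
 [-3.29621398e-01 -9.44112352e-01 -1.26550231e-03]
 [ 1.09476746e-04  1.30219179e-03 -9.99999146e-01]] 0.15
```

View pics/scene0.png

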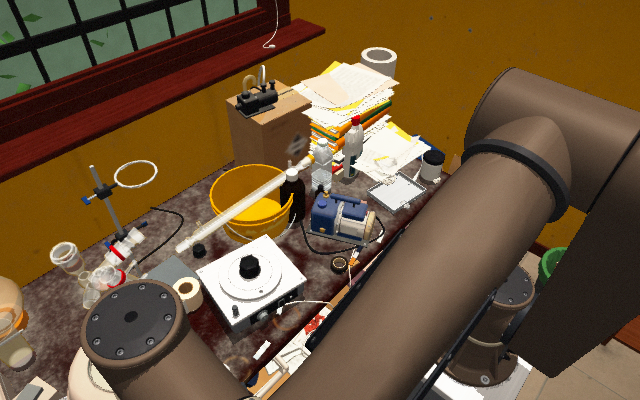

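View pics/side0.png

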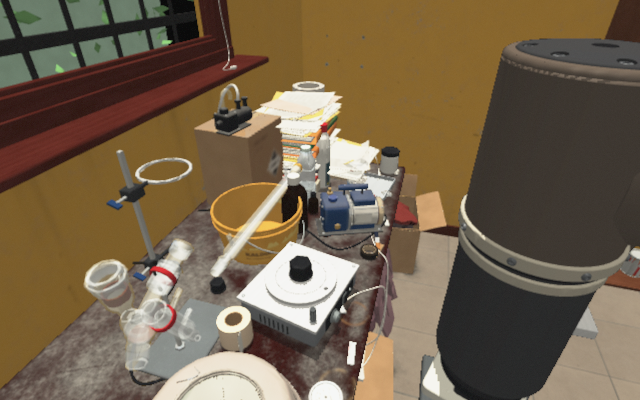

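The scene view shows the machine with its black nut at (249,266), the pin on the near corner at (236,310), the tray at (397,190), the jar at (432,163) and the small look-alike nut at about (198,250). In the side view the nut is at (301,267) and the pin at (313,313).

```bash
cat > h.py <<'E'
from bench import arm, claw, solver, eyes, ticket, sensors
import numpy as np, cv2
def cam(n,save=None):
    d=eyes.read_camera(n)
    if save: cv2.imwrite(f"pics/{save}.png",d["color"])
    return d
def ray(d,uv):
    f=200/np.tan(np.radians(d["vertical_fov"])/2)
    r=np.array([(uv[0]-d["cx"])/f,(uv[1]-d["cy"])/f,1.0])
    return np.array(d["xyz"]),np.array(d["orientation"])@r
def onz(d,uv,z):
    o,r=ray(d,uv); return o+r*(z-o[2])/r[2]
def proj(d,p):
    f=200/np.tan(np.radians(d["vertical_fov"])/2)
    c=np.array(d["orientation"]).T@(np.array(p)-d["xyz"]); return c[:2]/c[2]*f+[d["cx"],d["cy"]]
def two(d1,u1,d2,u2):
    o1,r1=ray(d1,u1);o2,r2=ray(d2,u2)
    s=np.linalg.lstsq(np.c_[r1,-r2],o2-o1,rcond=None)[0]
    a,b=o1+s[0]*r1,o2+s[1]*r2; return (a+b)/2,np.linalg.norm(a-b)
def R(yaw):  # tool down, tool y axis (closing) at angle yaw
    y=np.array([np.cos(yaw),np.sin(yaw),0]); z=np.array([0,0,-1.]); return np.c_[np.cross(y,z),y,z]
E
python3 - <<'E'
from h import *
s=cam("scene");d=cam("side")
print("nut top",two(s,(249,258),d,(301,259)),"pin top",two(s,(235,307),d,(313,309)))
for p in [(397,190),(368,188),(401,171),(425,188),(398,209)]: print("tray",onz(s,p,18).round())
print("jar lid",onz(s,(433,156),96).round(),two(s,(433,156),d,(391,151)))
a=s["color"][220:345,180:320];b=d["color"][230:345,230:370]
im=np.vstack([cv2.resize(a[:115],(700,575//2*1),interpolation=cv2.INTER_CUBIC)[:0],cv2.resize(a,(392*1,350)),]) if 0 else None
A=cv2.resize(a,None,fx=2.8,fy=2.8,interpolation=cv2.INTER_CUBIC);B=cv2.resize(b,None,fx=2.8,fy=2.8,interpolation=cv2.INTER_CUBIC)
B=cv2.copyMakeBorder(B,0,A.shape[0]-B.shape[0],0,0,cv2.BORDER_CONSTANT)
C=cv2.resize(s["color"][150:230,330:460],None,fx=3,fy=3)[:240]
C=cv2.copyMakeBorder(C,0,0,0,784-C.shape[1],cv2.BORDER_CONSTANT)
cv2.imwrite("pics/crop1.png",np.vstack([np.hstack([A,B]),C]))
E
```

```text
nut top (array([539.09995683, 265.87722034, 136.53381825]), np.float64(5.786655876701018)) pin top (array([473.17880521, 375.90253063, 105.50028001]), np.float64(0.14961233537591254))
tray [ 463. -345.   18.]
tray [ 545. -284.   18.]
tray [ 511. -442.   18.]
tray [ 396. -421.   18.]
tray [ 407. -268.   18.]
jar lid [ 430. -504.   96.] (array([ 427.00161716, -501.6019848 ,   94.81860477]), np.float64(7.067466940331367))
```

View pics/crop1.png

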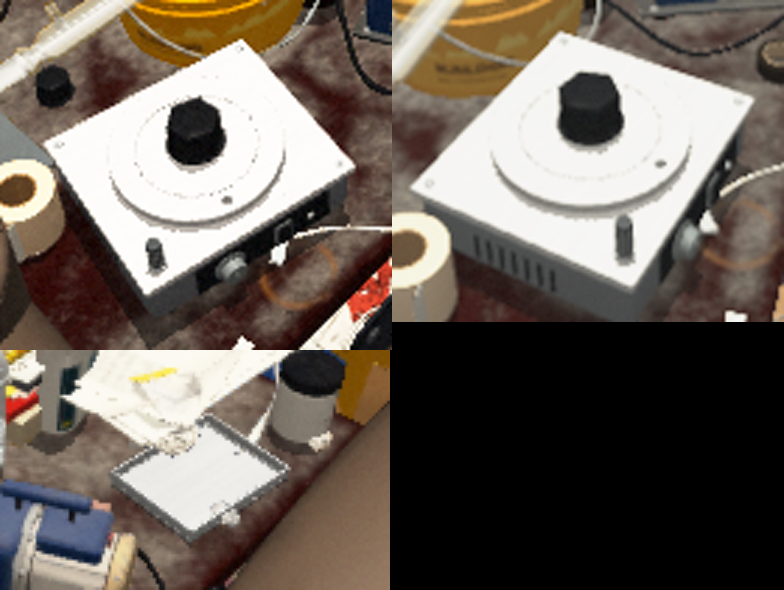

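View pics/wrist0.png

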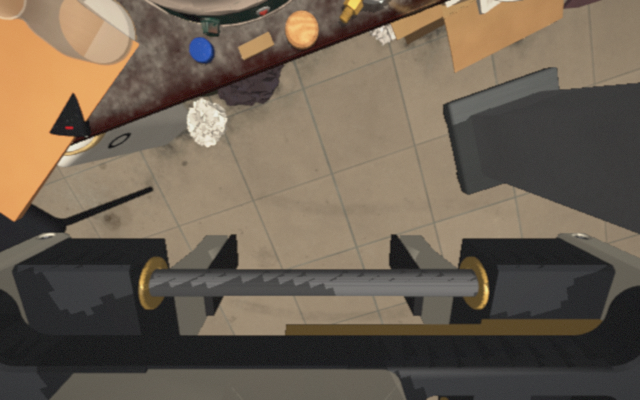

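Wrist view: only floor and desk edge, no machine. In the crop the plate hole is visible at scene (261,291) and side (326,288). The pin stands at the near corner, the small nut is on the desk, and the tray is clear apart from the jar beside it.

```bash
python3 - <<'E'
from h import *
s=cam("scene");d=cam("side")
print("hole",onz(s,(261.1,291.4),91).round(1),onz(d,(325.7,288.2),91).round(1),two(s,(261.1,291.4),d,(325.7,288.2))[0].round(1))
for yaw in (-101,79):
  for p in [(475,320,200),(473,376,85),(468,285,105),(539,266,103),(463,-345,40)]:
    q=solver.inverse_kinematics(p,R(np.radians(yaw))); print(yaw,p,None if q is None else np.round(q,2))
arm.move_ptp((482,325,215),R(np.radians(-101)))
w=cam("wrist","w1");print(w["xyz"],sensors.current_clock())
E
```

```text
hole [467.  295.1  91. ] [468.  297.6  91. ] [469.2 293.5  86.8]
-101 (475, 320, 200) [ 0.93  0.21 -0.26  0.   -1.1   0.44]
-101 (473, 376, 85) [ 0.99  0.37 -0.33  0.   -0.88  0.38]
-101 (468, 285, 105) [ 0.9   0.26 -0.43  0.   -0.88  0.47]
-101 (539, 266, 103) [ 0.78  0.34 -0.31  0.   -0.91  0.6 ]
-101 (463, -345, 40) [-0.3   0.39 -0.43  0.   -0.75  1.68]
79 (475, 320, 200) [ 0.93  0.21 -0.26  0.   -1.1  -2.7 ]
79 (473, 376, 85) [ 0.99  0.37 -0.33  0.   -0.88 -2.76]
79 (468, 285, 105) [ 0.9   0.26 -0.43  0.   -0.88 -2.67]
79 (539, 266, 103) [ 0.78  0.34 -0.31  0.   -0.91 -2.55]
79 (463, -345, 40) [-0.3   0.39 -0.43  0.   -0.75 -1.46]
[557.54898556 310.59252515 373.60349426] 1.9
```

View pics/w1.png

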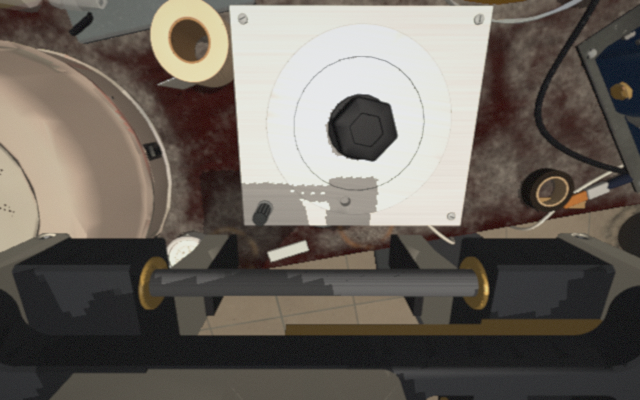

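The wrist view shows the deck corners at about (230,6), (491,6), (463,226) and (243,224). The pin head is at (263,208), the plate hole at (345,201) and the nut's top at (365,128).

```bash
python3 - <<'E'
from h import *
w=cam("wrist")
C=[onz(w,p,75)[:2] for p in [(230,6),(491,6),(463,226),(243,224)]]
print(np.round(C,1),[round(np.linalg.norm(C[i]-C[i-1]),1) for i in range(4)],"centre",np.mean(C,0))
v=(C[0]-C[1])+(C[3]-C[2]);yaw=np.arctan2(v[1],v[0])-np.pi/2;v2=(C[0]-C[3])+(C[1]-C[2]);print("yaw",yaw,np.arctan2(v2[1],v2[0]))
hs=w["color"]; g=cv2.cvtColor(hs,cv2.COLOR_BGR2GRAY)
m=((g<75)*255).astype(np.uint8); m=cv2.morphologyEx(m[60:190,290:440],cv2.MORPH_OPEN,np.ones((3,3)))
c=max(cv2.findContours(m,0,2)[0],key=cv2.contourArea);print(cv2.boundingRect(c),cv2.contourArea(c))
print("ringprint",np.mean([onz(w,p,91)[:2] for p in [(294,124),(424,118)]],0),[onz(w,p,91)[:2].round() for p in [(294,124),(424,118),(361,56),(361,190)]])
print("nut top",onz(w,(366.5,128),134).round(1))
print("hole",onz(w,(345,201.5),91).round(1),"pin top",onz(w,(264.5,205),111).round(1))
im=cv2.resize(hs[85:235,235:435],None,fx=4,fy=4,interpolation=cv2.INTER_CUBIC);cv2.imwrite("pics/w1c.png",im)
E
```

```text
[[657.4 365.7]
 [614.4 141.8]
 [411.3 175.8]
 [457.9 406.3]] [np.float64(203.6), np.float64(228.0), np.float64(205.9), np.float64(235.1)] centre [535.25518954 272.3915009 ]
yaw -0.1945289590304602 -0.18317134426171328
(39, 35, 68, 65) 3330.0
ringprint [540.85169233 271.58263321] [array([549., 330.]), array([532., 213.]), array([594., 262.]), array([476., 279.])]
nut top [537.  272.4 134. ]
hole [467.3 296.2  91. ] pin top [484.3 370.6 111. ]
```

View pics/w1c.png

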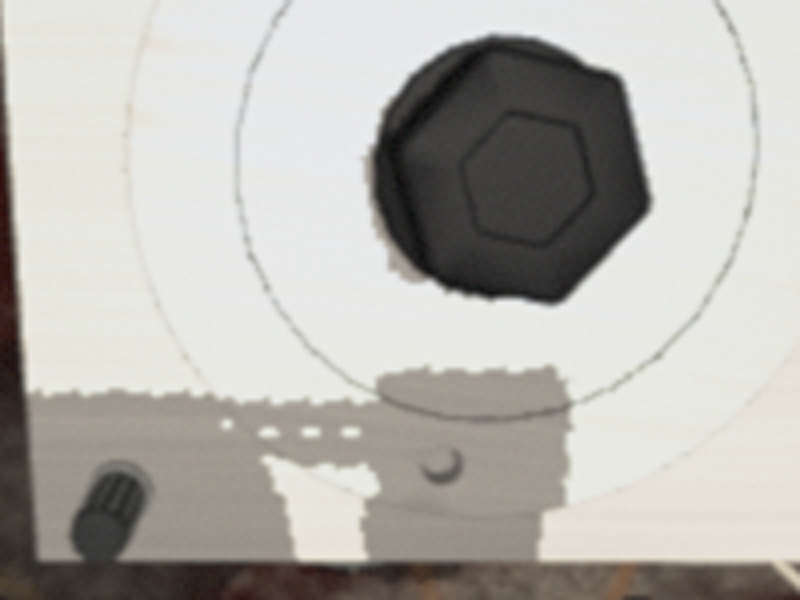

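The pin's head top is at full-frame (259,219), leaning away from the camera. The hole is at (345.5,201) and the nut's top hexagon centre at (367,129.5), with vertices readable.

```bash
python3 - <<'E'
from h import *
w=cam("wrist")
full=lambda p:(235+p[0]/4,85+p[1]/4)
V=np.array([onz(w,full(p),134)[:2] for p in [(512,112),(582,126),(596,190),(544,245),(476,230),(461,165)]])
print("nut c",V.mean(0).round(1))
e=np.roll(V,-1,0)-V; print("edge ang",np.degrees(np.arctan2(e[:,1],e[:,0])).round(1),np.degrees(np.angle(np.mean(np.exp(6j*np.arctan2(e[:,1],e[:,0]))))/6))
p=onz(w,full((97,537)),111);print("pin",p.round(1),"collar",onz(w,full((122,482)),78).round(1))
P=(p[0]+471.7)/2,(p[1]+377.4)/2
print(P)
Rt=R(np.radians(-102))
claw.grip(0.5,30)
arm.move_ptp((*P,150),Rt)
w=cam("wrist","w2")
print(arm.move_l((*P,87),speed=60,stop_force=6))
claw.grip(0,30)
print(sensors.current_gripper_width()*88,sensors.current_grasp_force(),sensors.current_ft_force(),sensors.current_clock())
E
```

```text
nut c [535.6 272.2]
edge ang [-111.6 -174.6  127.2   67.     4.4  -54.5] 6.294741017412561
pin [471.6 378.6 111. ] collar [474.3 377.2  78. ]
(np.float64(471.63072252984693), np.float64(378.02149660926943))
False
13.114521729392417 29.974500238895416 [ 0.83049439  1.29258643 -0.04647696] 5.1917
```

```bash
python3 - <<'E'
from h import *
p=sensors.current_ee_pos();print(p,sensors.current_ft_force())
arm.move_l((p[0],p[1],150),speed=100)
f0=sensors.current_ft_force();print(f0,sensors.current_gripper_width()*88)
arm.move_l((467.3,296.2,150),speed=120)
arm.move_l((467.3,296.2,143),speed=60)
w=cam("wrist");print(sensors.current_ft_force(),sensors.current_clock())
u=proj(w,(467.3,296.2,91));print(u)
x,y=int(u[0]),int(u[1])
cv2.imwrite("pics/w3.png",cv2.resize(w["color"][y-65:y+55,x-80:x+80],None,fx=5,fy=5,interpolation=cv2.INTER_CUBIC)); print(x-80,y-65)
print("foot exp",proj(w,(467.3,296.2,95)))
E
```

```text
[471.74299736 378.20394961  87.09972134] [ 0.83049439  1.29258643 -0.04647696]
[-0.03612949  0.51110232 -0.34174401] 13.1644655475478
[ 0.68512747 -0.06077212 -0.27051795] 7.125
[312.39165468 218.3844255 ]
232 153
foot exp [312.38430842 220.27138502]
```

View pics/w3.png

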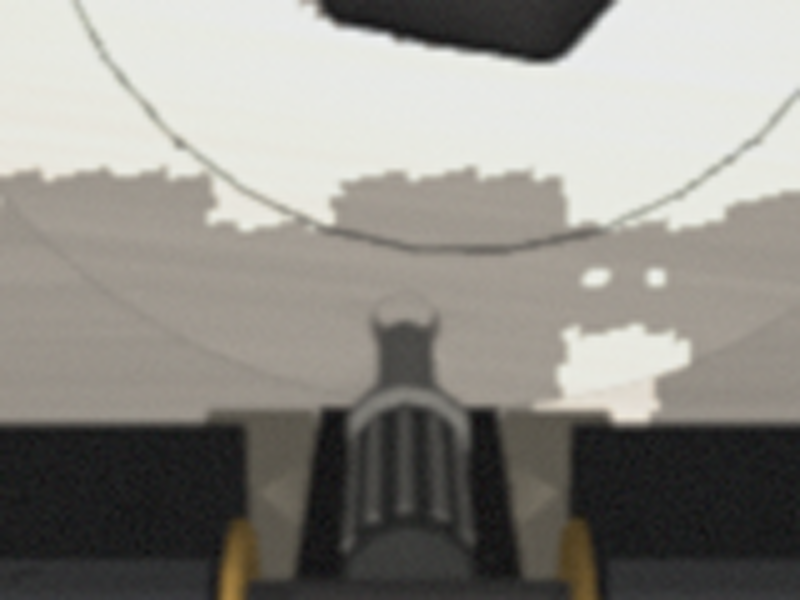

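The pin's foot sits right over the plate hole (rim centred near crop (405,322), foot near (405,328)), so I'll feel downwards.

```bash
python3 - <<'E'
from h import *
p0=np.array([467.8,296.1])
for d in [(0,0),(1.2,0),(-1.2,0),(0,1.2),(0,-1.2)]:
    x=p0+d
    arm.move_l((*x,142),speed=40)
    r=arm.move_l((*x,124.5),speed=14,stop_force=3)
    z=sensors.current_ee_pos()[2];print(d,r,sensors.current_ee_pos(),sensors.current_ft_force(),sensors.current_clock())
    if z<135: break
E
```

```text
(0, 0) False [467.8364952  296.15041376 124.60156786] [ 0.17413395  0.21927269 -0.8758522 ] 8.775
```

```bash
python3 - <<'E'
from h import *
c=np.array([535.8,272.0]);p=sensors.current_ee_pos();v=p[:2]-c;a0=np.arctan2(v[1],v[0]);r=72.0
P=lambda a,z:(*(c+r*np.array([np.cos(a),np.sin(a)])),z)
zz=124.2
for s in np.arange(4.5,15,0.8):
    a=a0+s/r
    b=arm.move_l(P(a,zz),speed=15,stop_force=10)
    h=arm.move_l(P(a,119),speed=15,stop_force=3)
    q=sensors.current_ee_pos();print(round(s,1),b,h,q.round(1),sensors.current_ft_force().round(1),round(sensors.current_clock(),1))
    if q[2]<121 or b: break
    zz=q[2]+0.8
E
```

```text
4.5 False True [466.9 291.9 122.7] [ 0.5 -0.5  4.2] 9.5
5.3 False True [466.5 291.2 122.5] [-1.2  1.4  3.8] 9.9
6.1 False True [466.1 290.2 122.2] [0.3 0.4 2.8] 10.4
6.9 False True [465.6 288.9 120.6] [-0.3 -0.5  0.7] 10.9
```

```bash
python3 - <<'E'
from h import *
c=np.array([535.8,272.0]);a0=np.arctan2(24.15,-68.);r=72.0
P=lambda a,z:(*(c+r*np.array([np.cos(a),np.sin(a)])),z)
zz=120.6
for s in np.arange(7.5,13,0.6):
    a=a0+s/r
    b=arm.move_l(P(a,zz+.4),speed=10,stop_force=10)
    h=arm.move_l(P(a,112),speed=15,stop_force=3)
    q=sensors.current_ee_pos();print(round(s,1),b,h,q.round(1),sensors.current_ft_force().round(1),round(sensors.current_clock(),1))
    if q[2]<113 or b: break
    zz=q[2]
if q[2]<113:
    print(arm.move_l((q[0],q[1],101.5),speed=20,stop_force=4),sensors.current_ee_pos(),sensors.current_ft_force(),sensors.current_clock())
E
```

```text
7.5 False True [465.5 288.4 119.7] [ 0.5 -0.3 -0.2] 11.4
8.1 False False [465.5 288.2 111.7] [-0.3 -1.2 -1.6] 12.3
True [465.25882124 287.76530651 108.89588323] [-0.37858045  0.31053879  0.02035918] 12.6167
```

```bash
python3 - <<'E'
from h import *
q=sensors.current_ee_pos()
for s in [(0,0),(0,-.6),(.6,0),(-.6,0),(0,.6)]:
    b=arm.move_l((q[0]+s[0],q[1]+s[1],101.5),speed=15,stop_force=6)
    e=sensors.current_ee_pos();print(b,e.round(1),sensors.current_ft_force().round(1),round(sensors.current_clock(),1))
    if e[2]<104.2: break
    arm.move_l((e[0],e[1],e[2]+1),speed=15)
E
```

```text
True [465.3 287.9 103. ] [-1.8  0.3  4.7] 13.1
```

```bash
python3 - <<'E'
from h import *
q=sensors.current_ee_pos()
claw.grip(0.45)
print(sensors.current_ft_force().round(1))
arm.move_l((q[0],q[1],165),speed=120)
claw.grip(0.75,30)
arm.move_ptp((535.8,272,178),R(np.radians(-16.9)))
w=cam("wrist")
u=proj(w,(535.8,272,134));v=proj(w,(465.3,287.9,127));print(u,v,sensors.current_joint_pos().round(2),sensors.current_clock())
x,y=map(int,(u+v)/2); x0,y0=max(0,x-110),max(0,y-90)
cv2.imwrite("pics/w4.png",cv2.resize(w["color"][y0:y0+150,x0:x0+200],None,fx=4,fy=4,interpolation=cv2.INTER_CUBIC));print(x0,y0)
E
```

```text
[0.  0.6 0.1]
[312.7569728  221.29715177] [216.59746194 224.55949528] [ 0.79  0.27 -0.23 -0.   -1.07  2.05] 16.5667
154 132
```

View pics/w4.png

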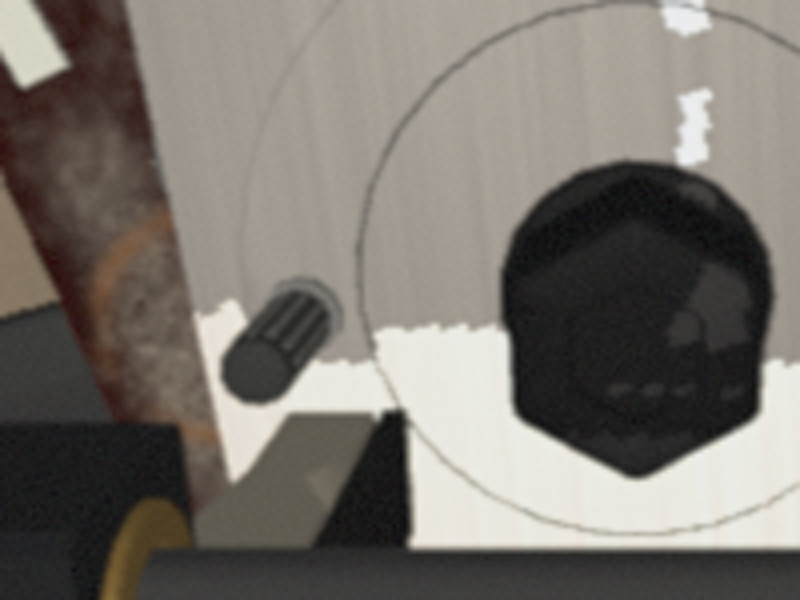

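The pin is home, with its collar on the plate at crop (300,300). The nut is square to the jaws: vertices point straight up and down, flats at x=515 and 760, and it is centred laterally with a slight offset of about 1 mm along tool x.

```bash
cat >> h.py <<'E'
def turn(xy,yaw0,z0,a_from,a_to,step=0.25,dz=0.0):
    a=a_from; tot=0
    while a<a_to-1e-6:
        a=min(a+step,a_to)
        arm.move_l((*xy,z0+14/(2*np.pi)*a+dz),R(yaw0-a),speed=1.3)
        f=sensors.current_ft_force();t=sensors.current_ft_torque()
        print(round(a,2),sensors.current_ee_pos().round(2),f.round(1),t.round(2),round(sensors.current_gripper_width()*88,1),round(sensors.current_clock(),1))
        if np.linalg.norm(f)>25: print("force!");break
        if f[2]<-5: dz-=0.15
        if f[2]>5: dz+=0.15
    return a,dz
E
python3 - <<'E'
from h import *
xy=(536.0,272.8);y0=np.radians(-16.9)
arm.move_l((*xy,140),R(y0),speed=80)
print(arm.move_l((*xy,104.5),speed=60,stop_force=6),sensors.current_ee_pos(),sensors.current_ft_force())
claw.grip(0.4,60)
print(sensors.current_gripper_width()*88,sensors.current_grasp_force(),sensors.current_ft_force().round(1),sensors.current_ft_torque().round(2))
z0=sensors.current_ee_pos()[2];print(z0)
print(turn(xy,y0,104.5,0,0.5,0.125))
E
```

```text
False [536.14765389 272.84758651 104.51487471] [0.28940811 1.04673129 0.17537147]
45.853524776936965 60.00010550022125 [-0.2 -0.4  0.6] [-0.35 -0.42  0.06]
104.82531559903943
0.12 [536.1  272.75 104.98] [ 0.6 -1.1  1.9] [-0.43 -0.11 -0.02] 45.9 18.7
0.25 [536.05 272.82 105.17] [ 0.2 -0.8  1.4] [-0.37 -0.06  0.03] 45.7 19.0
0.38 [536.01 272.9  105.35] [ 0.6 -0.4  2.5] [-0.24 -0.04 -0.05] 45.4 19.2
0.5 [536.06 272.9  105.6 ] [0.6 0.3 1.8] [-0.05 -0.12 -0.02] 45.7 19.5
(0.5, 0.0)
```

```bash
python3 - <<'E'
from h import *
xy=(536.0,272.8);y0=np.radians(-16.9)
a,dz=turn(xy,y0,104.5,0.5,3.0,0.25)
print(a,dz)
E
```

```text
0.75 [535.91 272.77 106.02] [-0.1  0.7  0.7] [-0.03 -0.    0.02] 45.9 19.9
1.0 [535.78 272.67 106.44] [-0.2  0.4 -1.1] [-0.06  0.02 -0.04] 45.7 20.3
1.25 [535.89 272.69 107.09] [-0.4 -1.4 -1.8] [-0.1  -0.02 -0.01] 46.2 20.7
1.5 [535.92 272.74 107.71] [-0.6  0.1 -1.2] [-0.08 -0.04 -0.03] 45.6 21.1
1.75 [535.88 272.76 108.28] [ 0.4 -0.6 -2.1] [ 0.   0.1 -0. ] 45.9 21.5
2.0 [535.89 272.77 108.85] [-0.6 -0.4 -1.7] [ 0.01  0.13 -0.01] 46.0 21.9
2.25 [535.91 272.8  109.43] [-0.3  0.9 -2.1] [ 0.13  0.23 -0.01] 45.3 22.3
2.5 [536.16 272.91 110.22] [-0.8  0.9 -0.4] [ 0.1   0.03 -0.02] 45.8 22.7
2.75 [536.06 272.82 110.67] [ 0.5 -0.9 -1.1] [ 0.06 -0.04  0.04] 45.7 23.1
3.0 [536.04 272.84 111.19] [-0.2 -0.1 -2. ] [ 0.06 -0.04 -0.01] 45.8 23.5
3.0 0.0
```

```bash
python3 - <<'E'
from h import *
s=arm.move_l((536,272.8,118),speed=15,stop_force=5)
print(s,sensors.current_ee_pos(),sensors.current_ft_force(),sensors.current_gripper_width()*88)
if not s:
    s=arm.move_l((536,272.8,140),speed=40,stop_force=8);print(s,sensors.current_ft_force())
if not s:
    arm.move_l((536,272.8,260),speed=150)
    d=cam("scene")
    C=[onz(d,p,18)[:2] for p in [(367.3,190),(396.7,172.3),(426,188.3),(393.3,213.3)]];print(np.round(C),np.mean(C,0),[np.linalg.norm(C[i]-C[i-1]).round() for i in range(4)])
    arm.move_l((480,-300,260),R(np.radians(-168)),speed=250)
    w=cam("wrist","w5");print(sensors.current_joint_pos().round(2),sensors.current_ft_force(),sensors.current_clock())
E
```

```text
False [535.97531418 272.78762563 118.06265217] [-0.064821    0.01437103 -1.64054743] 45.774133117007594
False [ 0.10975872 -0.0572158  -2.04697714]
[[ 540. -273.]
 [ 519. -425.]
 [ 392. -422.]
 [ 407. -240.]] [ 464.7034755  -340.19880899] [np.float64(137.0), np.float64(153.0), np.float64(126.0), np.float64(182.0)]
[-0.21  0.16 -0.18 -0.   -1.23  0.42] [ 0.32155237  0.24280828 -2.25333259] 28.3167
```

View pics/w5.png

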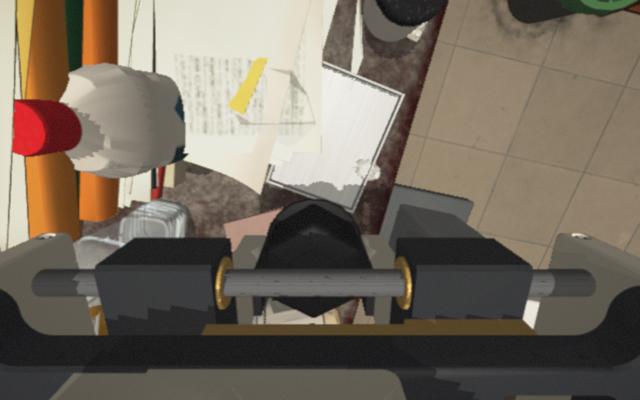

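The wrist view shows the held nut at (315,250). The tray's visible corners are at (325,62), (404,96), (354,208) and (268,183), with papers over or beside its +x edge. A crumpled wad sits at (367,170) on the rim, the jar is at the top at (400,15), and a bottle is at left.

```bash
python3 - <<'E'
from h import *
w=cam("wrist");d=cam("scene","s2");e=cam("side")
C=[onz(w,p,18)[:2] for p in [(325,62),(404,96),(354,208),(268,183)]];print(np.round(C),np.mean(C,0),[np.linalg.norm(C[i]-C[i-1]).round() for i in range(4)])
for p in [(325,62),(295,120),(185,130),(367,170),(400,15)]: print(p,onz(w,p,0).round())
for p in C: print(proj(d,(*p,18)).round(), proj(e,(*p,18)).round())
a=cv2.resize(d["color"][130:230,320:450],None,fx=3.07,fy=3.07,interpolation=cv2.INTER_CUBIC)
b=cv2.resize(e["color"][130:230,290:420],None,fx=3.07,fy=3.07,interpolation=cv2.INTER_CUBIC)
cv2.imwrite("pics/t.png",np.hstack([a,b]))
E
```

```text
[[ 494. -435.]
 [ 388. -417.]
 [ 413. -259.]
 [ 537. -269.]] [ 457.98617294 -344.93149436] [np.float64(171.0), np.float64(108.0), np.float64(160.0), np.float64(125.0)]
(325, 62) [ 494. -437.    0.]
(295, 120) [ 518. -358.    0.]
(185, 130) [ 662. -314.    0.]
(367, 170) [ 405. -313.    0.]
(400, 15) [ 416. -509.    0.]
[404. 174.] [369. 172.]
[426. 190.] [396. 178.]
[395. 210.] [383. 197.]
[367. 191.] [350. 191.]
```

View pics/t.png

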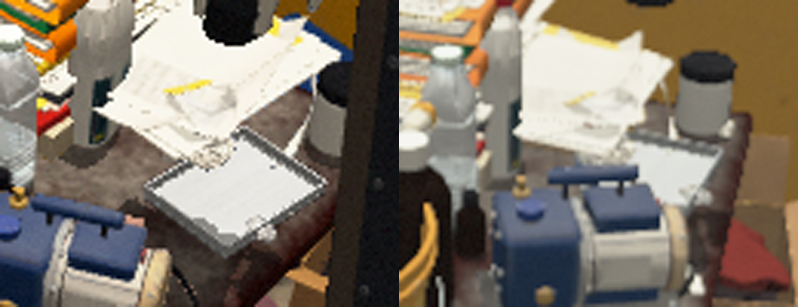

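The view confirms an open tray, with only a wad and paper at its +x edge. The dropper and pump stay clear of the planned spot (455,-338).

```bash
python3 - <<'E'
from h import *
t=(455,-338)
arm.move_l((*t,200),speed=150)
print(arm.move_l((*t,24),speed=110,stop_force=12),sensors.current_ee_pos())
s=arm.move_l((*t,6),speed=8,stop_force=2.5)
print(s,sensors.current_ee_pos(),sensors.current_ft_force(),sensors.current_clock())
if s:
    claw.grip(0.70,10)
    print(sensors.current_ft_force(),sensors.current_gripper_width())
    arm.move_l((*t,60),speed=50); arm.move_l((*t,230),speed=150)
    arm.move_l((450,-260,260),speed=150)
    w=cam("wrist");d=cam("scene");print(sensors.current_clock())
    a=cv2.resize(d["color"][150:350,180:450],(540,400));b=cv2.resize(w["color"][0:200,180:440],(260,200))
    a=cv2.copyMakeBorder(a,0,0,0,260,cv2.BORDER_CONSTANT);a[:200,540:]=b;cv2.imwrite("pics/end.png",a)
E
```

```text
False [ 455.41586344 -338.15672337   24.61505361]
True [ 455.01880985 -337.9824114    11.67810714] [-0.58611958  0.17026019  4.79566888] 32.3167
[ 0.6650236  -0.35511314  0.23576166] 0.6994676255645969
36.0833
```

View pics/end.png

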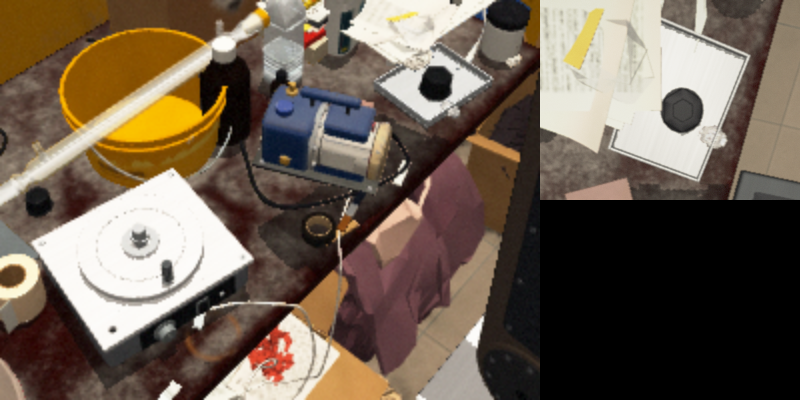

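The final view shows the nut flat, flange down, in the tray at (436,83). The pin is home in the plate at (167,271), the spindle is bare, and the tape, jar and dropper look undisturbed.

```bash
python3 -c "
from h import *
print(ticket.sign_off())"
```

```text
the job is handed in; nothing more can be done
None
```

The job is handed in at about 36 s: the lock pin is home in the deck, and the nut is off and sitting flange down in the steel tray; the tape, jar and dropper look undisturbed in the last picture.

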